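# Clear the trimmings chest and hold its lid open

## Task

Clear the loose tin off the lid of the dark trimmings chest: lower it, without dropping it, into the stack of two matching tins on the bench so that all three nest upright, and let go of it. Then, before touching the catch, tug the lid up by its handle to feel whether it is caught; if it is, slide the thumb piece of the catch beside the handle all the way outwards, away from the handle, to free it. Raise the lid at least halfway to upright and finish while still holding it there with the gripper (it falls shut if let go); leave everything else on the bench where it is.

Things in the scene. Friction and masses are not known exactly. Their poses are not given: they have to be found in the camera images.
- chest: dark blue wooden trimmings chest with a black leather lid top, fixed to the bench, 230 deep (x) x 360 wide (y) x 102 high with its lid shut (joint line of lid and box at 72); origin at the centre of its underside, z up, its front (handle and catch) looks along its own -x, towards the robot, turned by up to 0.25 rad
- lid (a joint): lid of the chest, hinged along the chest's far (+x) edge: angle in rad, 0 shut, grows as the front edge rises, stop at 1.35. About 0.7 kg, 3 N to lift at the handle; no stay, so it falls shut when let go. If the catch holds, the lid rises only 0.025 rad (about 7 mm at the handle) and then stops hard
- lid_panel: the lid itself with handle: origin on the hinge line at mid-width (same point as point lid_hinge), at lid angle 0 its axes are the chest's; it extends 230 along its -x, 180 to either side, and its flat top is 30 above its origin
- lid_handle (a point): middle of the round bar (12 mm thick) of the steel bow handle on the lid's front: bar along the chest's y, 84 mm of it straight, 45 mm out from the lid's front face, free gap 39 mm between bar and face, bar centre 14 mm below the lid's top. It lies 275 mm to -x of the hinge line and 16 mm above it (lid's frame) and moves with the lid
- lid_hinge (a point): point on the lid's hinge line at mid-width, 72 mm above the bench; the hinge line runs along the chest's y
- catch (a joint): sliding bolt of the steel catch on the chest's front: position in m, 0 is fully in (nearest the handle), 0.024 fully out, along the chest's +y. It stays where it is put (about 2.5 N to slide) and is found anywhere in its travel; how far in it must be to hold the lid is hidden in the box-shaped keep on the lid and differs from time to time, so its position does not tell for certain; fully out always frees the lid
- catch_knob (a point): upright steel thumb piece of the catch, 12 wide (y) x 16 (x) x 42 high, from 44 to 86 above the bench; this point is on its axis 70 above the bench, 37 mm out from the chest's front face (21 mm out from the catch case), 125 mm (bolt in) to 149 mm (bolt out) to the chest's +y of the handle's middle. It moves with the bolt; the handle begins 60 mm to one side of it, the other side is free; the catch case and the keep behind it stand out only 16 mm from the chest front
- tin_lid: plain metal tack tin standing loose on the chest's lid, round and tapered: 84 high, foot 42 across, mouth 64 across outside, wall 2, raised inner floor 28 above the underside; 0.11 kg; origin at the centre of its underside, z up
- tin_mid: same tin, the upper of the two already nested on the bench; a nested tin stands 28 mm higher than the one it sits in, so only its top 28 mm shows above the lower one's rim, and its centre is the same to within about 2 mm
- tin_low: same tin, the lower of the nested two, standing on the bench (z = 0)
- paper_cup: bystander, leave alone: brown paper drinking cup, 76 mm mouth, 85 high; origin on its underside
- tack_carton: bystander, leave alone: open cardboard carton of tacks, 85 x 70 x 60 high; origin on its underside
- twine_reel: bystander, leave alone: upright cream reel, 60 mm foot, 100 high; origin on its underside
- shears: bystander, leave alone: black-handled steel shears lying flat, about 205 long, 11 high; origin on its underside
- tack_hammer: bystander, leave alone: hammer lying flat, 260 long; origin on its underside
- tack_lifter: bystander, leave alone: wooden-handled tack lifter lying flat, 190 long; origin on its underside
- glue_jar: bystander, leave alone: amber jar with steel cap, 64 mm across, 85 high; origin on its underside

How it is judged:
By the outcome, as a careful person would: the job done as asked, in the order asked, and still so for the second after the job is handed in, while the arm keeps its last pose, push and grip.
It also fails if it takes over 67 s, if anything falls off the work surface, if the arm or the gripper's body presses on something with over 40 N, if the wrist force passes 120 N, or if a joint passes its speed limit or range.

## Robot

A 6-joint arm with a two-finger parallel gripper is mounted at the origin on the work surface. World frame = base frame: x ahead of the robot, y to its left, z up, the work surface at z = 0. Lengths are in m, angles in degrees, forces in N, time in s.
With the tool pointing down it reaches from about 0.325 to 0.85 m from the base axis. Payload 15.5 kg.
Tool frame: the origin (TCP) lies midway between the tips of the shut fingers; the grasp point (between the pads) lies 19 mm behind it; y points along the fingers, x is the direction in which the jaws open and shut, and the axes are right-handed (so a half turn about y gives the same grasp; the last joint's range is limited). The gripper opens to 91 mm and grips with 3 to 60 N. Pads are 32 mm wide; open, the fingers measure 118 mm over their backs; the gripper's body (76 mm by 178 mm) begins 60 mm behind the grasp point.
Start: joints at [-79.269, 28.281, 77.091, -0, 74.628, -5.472], TCP at [0.174, -0.6, 0.214] pointing down, gripper open.
Joint ranges: [-166.48, 166.48], [-47.26, 123.95], [12.59, 153.08], [-70.14, 250.14], [6.76, 159.57], [-176.63, 176.63]. Speed limits (degrees/s): [108.29, 108.29, 147.25, 172.46, 172.46, 172.46].

## Interface

Orientations are given as a 3x3 rotation matrix whose columns are the frame's x, y, z axes.
In Python, from bench import ctrl gives the robot as it stands. The module is installed in compiled form; this text tells all that it offers. Calls block until the motion is done:
- ctrl.goto(position, orientation): joint-space move of the TCP to a pose.
- ctrl.move_l(position, vel=0.15, ori=None, contact_N=None): straight line of the TCP; ori=None keeps the orientation; vel is the mean speed in m/s. With contact_N (N) it stops when the force on the tool has changed by that much, and returns True; else False.
- ctrl.movej(angles): joint-space move.
- ctrl.command_gripper(opening): opening from 0.0 (shut) to 1.0 (fully open); the grip force is fixed at half the most; returns when the fingers have stopped.
- ctrl.sleep(seconds).
- ctrl.ik(position, orientation): joint angles nearest the present ones, or None.
- ctrl.read_camera(name): name is "scene" or "top" or "wrist"; returns the picture (384x512x3 uint8, blue, green, red); there is no depth.
- ctrl.camera_params(name): a dict with "fx", "fy", "cx", "cy" (pixels), "D" ([k1, k2, p1, p2, k3] as OpenCV has them; the pictures are not rectified), "pose" (4x4, takes a point from camera to world coordinates); the wrist camera has in their place "T_tool_cam" (4x4, takes a point from camera to tool coordinates, whose origin is the TCP and whose axes are the tool frame's). Camera axes: x right, y up, looking along -z (the intrinsics and any distortion apply to the point x, -y, -z); pixel columns grow to the right and rows downward; lengths in m; the calibration is good to about 2 mm. A picture is of the moment at which its call begins: read the wrist's pose just before it. camera_params takes no time and is no camera call.
A pose or a line that the arm cannot do raises ctrl.MotionError and nothing moves.
- ctrl.sign_off(): hands the job in, once; it reports no verdict.
Readings, each from a call of its own:
- ctrl.current_t(): time.
- ctrl.current_q(): joint angles.
- ctrl.current_dq(): joint speeds.
- ctrl.current_effort(): joint torques, N m.
- ctrl.current_tool_pos(): TCP position.
- ctrl.current_eef_rot(): TCP orientation.
- ctrl.current_contact_force(): force on the tool from outside, world axes, zero at the start.
- ctrl.current_wrist_torque(): the same for the moment, N m.
- ctrl.current_grip_width(): opening from 0.0 (shut) to 1.0 (fully open).
Only numpy, scipy, OpenCV 4.12 (cv2) and the standard library are available. Lean on these libraries where they do the work, as an engineer would, in place of code of your own. Each camera call takes 0.05 s, during which the arm holds its last target.

## Working session

There is one attempt and no reset: what is moved stays moved. The work goes in short steps, each a Python script; the robot and the scene stay as the last script left them, time stands still between calls to the robot, and variables do not carry over. Pictures are saved under pics/ and viewed, and the job is handed in when it is done.

```bash
mkdir -p pics; ls
python3 - <<'E'
from bench import ctrl
import cv2
print(ctrl.current_t(), ctrl.current_tool_pos(), ctrl.current_eef_rot())
for n in ("scene","top","wrist"):
    p=ctrl.camera_params(n); print(n,p)
for n in ("scene","top"):
    cv2.imwrite(f"pics/{n}0.png",ctrl.read_camera(n))
E
```

```text
pics
0.0 [ 0.17435807 -0.59977893  0.21331967] [[ 2.79064575e-01 -2.04810636e-04  9.60272316e-01]
 [-9.60271506e-01  1.25704322e-03  2.79064608e-01]
 [-1.26425920e-03 -9.99999189e-01  1.54122414e-04]]
scene {'fx': 454.7033550615039, 'fy': 454.7033550615039, 'cx': 257.4044520288563, 'cy': 190.31008054193697, 'D': array([0.03611722, 0.        , 0.        , 0.        , 0.        ]), 'pose': array([[ 5.96271775e-01, -4.62140366e-01,  6.56419266e-01,
         1.42503762e+00],
       [ 8.02782468e-01,  3.43795102e-01, -4.87180907e-01,
        -6.42659608e-01],
       [-5.27765320e-04,  8.17454103e-01,  5.75993499e-01,
         8.90366877e-01],
       [ 0.00000000e+00,  0.00000000e+00,  0.00000000e+00,
         1.00000000e+00]])}
top {'fx': 449.28999747708383, 'fy': 449.28999747708383, 'cx': 253.0492446968655, 'cy': 194.3010562282995, 'D': array([-0.10182812,  0.        ,  0.        ,  0.        ,  0.        ]), 'pose': array([[ 0.01266776,  0.99822314, -0.05822445,  0.45511744],
       [-0.9999185 ,  0.01255391, -0.00232064,  0.00690731],
       [-0.00158557,  0.0582491 ,  0.99830082,  1.56271676],
       [ 0.        ,  0.        ,  0.        ,  1.        ]])}
wrist {'fx': 344.98224328921344, 'fy': 344.98224328921344, 'cx': 253.2378153466924, 'cy': 190.69713780140268, 'D': array([-0.07066626,  0.        ,  0.        ,  0.        ,  0.        ]), 'T_tool_cam': array([[ 9.99999173e-01, -1.19739156e-03,  4.69585470e-04,
         4.24918390e-04],
       [ 7.69955604e-04,  2.64858950e-01, -9.64286858e-01,
        -1.70556523e-01],
       [ 1.03025503e-03,  9.64286422e-01,  2.64859652e-01,
         7.35142340e-02],
       [ 0.00000000e+00,  0.00000000e+00,  0.00000000e+00,
         1.00000000e+00]])}
```

View pics/scene0.png

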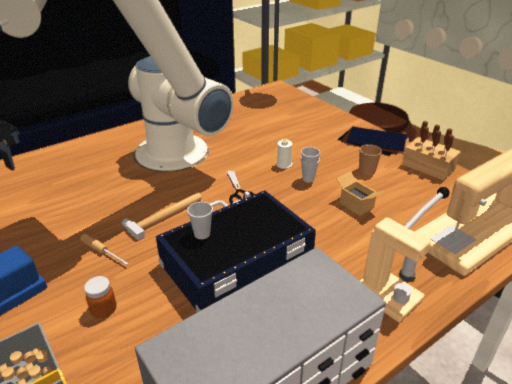

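View pics/top0.png

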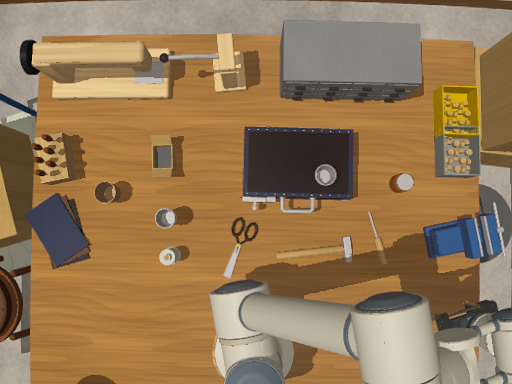

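```bash
cat > h.py <<'E'
import numpy as np, cv2
from bench import ctrl
def K(p): return np.array([[p['fx'],0,p['cx']],[0,p['fy'],p['cy']],[0,0,1.]])
def pose(name):
    p=ctrl.camera_params(name)
    if name=='wrist':
        T=np.eye(4);T[:3,:3]=ctrl.current_eef_rot();T[:3,3]=ctrl.current_tool_pos()
        return p,T@p['T_tool_cam']
    return p,p['pose']
def ray(name,uv,P=None):
    p,T=P or pose(name)
    u=cv2.undistortPoints(np.array(uv,float).reshape(-1,1,2),K(p),p['D']).reshape(-1,2)
    d=np.c_[u[:,0],-u[:,1],-np.ones(len(u))]@T[:3,:3].T
    return T[:3,3],d
def onz(name,uv,z,P=None):
    o,d=ray(name,uv,P)
    s=(np.asarray(z)-o[2])/d[:,2]
    return o+d*s[:,None]
def proj(name,X,P=None):
    p,T=P or pose(name)
    X=np.asarray(X,float).reshape(-1,3)
    c=(X-T[:3,3])@T[:3,:3]
    c=c*[1,-1,-1]
    return cv2.projectPoints(c,np.zeros(3),np.zeros(3),K(p),p['D'])[0].reshape(-1,2)
def Rdown(a):
    "tool y down, tool x (jaw axis) horizontal at angle a (rad) from world x"
    x=np.array([np.cos(a),np.sin(a),0]);y=np.array([0,0,-1.]);return np.c_[x,y,np.cross(x,y)]
def crop(img,r0,r1,c0,c1,k,fn):
    o=cv2.resize(img[r0:r1,c0:c1],None,fx=k,fy=k,interpolation=cv2.INTER_CUBIC)
    for c in range((c0+9)//10*10,c1,10):
        cv2.line(o,((c-c0)*k,0),((c-c0)*k,6),(0,255,255),1)
        if c%20==0: cv2.putText(o,str(c),((c-c0)*k+2,14),0,.38,(0,255,255),1)
    for r in range((r0+9)//10*10,r1,10):
        cv2.line(o,(0,(r-r0)*k),(6,(r-r0)*k),(0,255,255),1)
        if r%20==0: cv2.putText(o,str(r),(8,(r-r0)*k+4),0,.38,(0,255,255),1)
    cv2.imwrite(fn,o)
E
python3 - <<'E'
from h import *
im=cv2.imread('pics/top0.png')
crop(im,115,225,235,365,6,'pics/t_chest.png')
crop(im,180,275,90,190,6,'pics/t_stack.png')
E
```

```text
(no output)
```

View pics/t_chest.png

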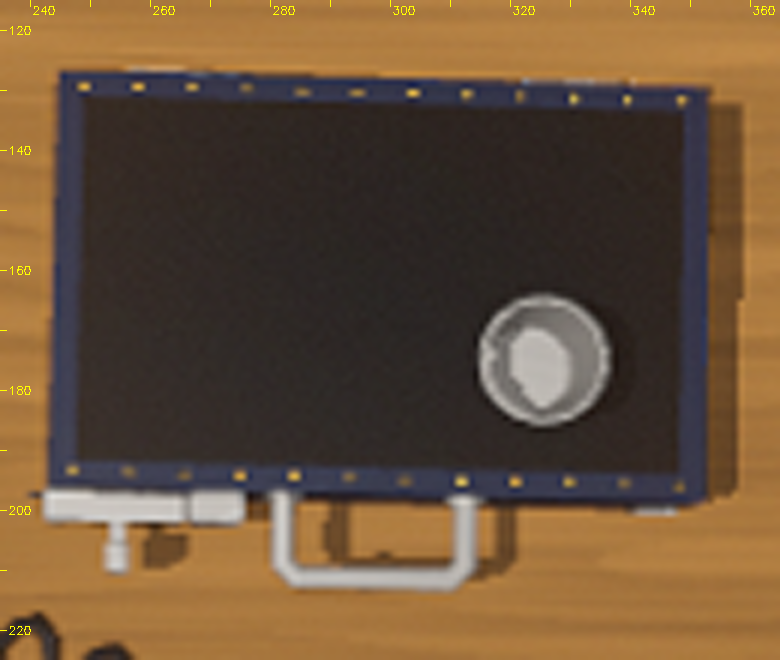

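View pics/t_stack.png

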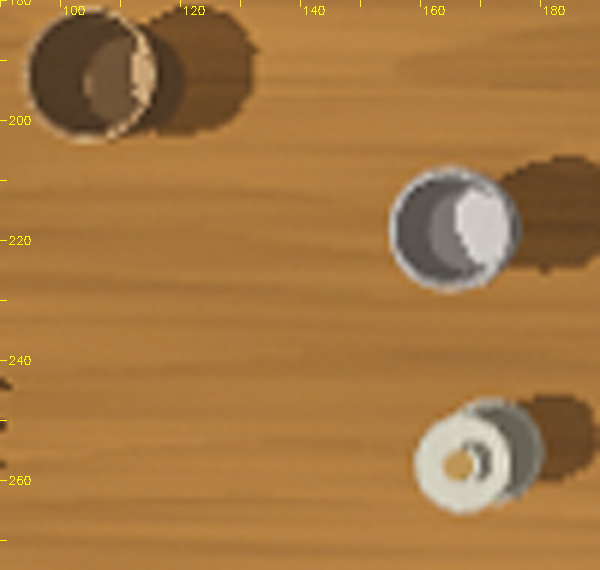

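Run:
```python
from h import *
np.set_printoptions(precision=4,suppress=True)
f=lambda a,r,c:[((x+.5)/6-.5+c,(y+.5)/6-.5+r) for x,y in a]
P=f([(60,72),(709,88),(706,500),(50,490),(374,579),(117,556),(544,360),(281,495),(463,495)],115,235)
Z=[.102,.102,.102,.102,.088,.086,.186,.088,.088]
X=onz('top',P,Z);print(X)
print('stack',onz('top',f([(455,228),(91,75),(465,463)],180,90),[.112,.085,.1]))
c=X[:4]; print(np.linalg.norm(c[1]-c[0]),np.linalg.norm(c[2]-c[1]),np.linalg.norm(c[3]-c[2]),np.linalg.norm(c[0]-c[3]))
for a,b in((1,0),(2,3),(8,7)): 
    d=X[b]-X[a]; print('yaw',np.degrees(np.arctan2(-d[0],d[1])))
for a,b in((3,0),(2,1)):
    d=X[b]-X[a]; print('yaw',np.degrees(np.arctan2(d[1],d[0])))
```

```text
[[ 0.7634  0.041   0.102 ]
 [ 0.76   -0.3167  0.102 ]
 [ 0.5325 -0.3143  0.102 ]
 [ 0.5335  0.0432  0.102 ]
 [ 0.4877 -0.1344  0.088 ]
 [ 0.4987  0.0064  0.086 ]
 [ 0.5991 -0.2119  0.186 ]
 [ 0.5331 -0.083   0.088 ]
 [ 0.5344 -0.183   0.088 ]]
stack [[0.4606 0.2932 0.112 ]
 [0.5425 0.505  0.085 ]
 [0.3333 0.2875 0.1   ]]
0.35772807896494957 0.22742688438132624 0.35746648760049043 0.22982347384937846
yaw -0.5432815222709524
yaw -0.15911674751946847
yaw 0.7140570692924534
yaw -0.548360927441653
yaw -0.6163416264955811
```

```bash
cat >> h.py <<'E'
def Rpitch(b,s=1,yaw=0.0):
    "tool y points forward(+x) and down by b rad; jaw axis in xz plane; tool z = s*world y"
    y=np.array([np.cos(b),0,-np.sin(b)]); z=np.array([0,s,0.]); x=np.cross(y,z)
    c,sn=np.cos(yaw),np.sin(yaw); Rz=np.array([[c,-sn,0],[sn,c,0],[0,0,1]])
    return Rz@np.c_[x,y,z]
E
python3 - <<'E'
from h import *
np.set_printoptions(precision=1,suppress=True)
def t(n,p,R): 
    q=ctrl.ik(p,R); print(n,None if q is None else np.array(q))
for a in(-90,90):
    R=Rdown(np.radians(a)); t('tin',[.599,-.212,.29],R);t('tinl',[.599,-.212,.166],R); t('stack',[.4606,.293,.216],R); t('stackl',[.4606,.293,.12],R)
    t('knob',[.498,-.02,.06],R)
hin=np.array([.763,-.137,.072])
for s in(1,-1):
  for b in (30,45,60,75,90):
    for th in(0,25,45,60):
        r=np.radians(th); bar=hin+[-.275*np.cos(r)+.016*np.sin(r),0,.275*np.sin(r)+.016*np.cos(r)]
        R=Rpitch(np.radians(b),s); t((s,b,th),bar+.019*R[:,1],R)
E
```

```text
tin [-24.9  25.8  69.2  -0.   85.   65.1]
tinl [-24.9  31.8  78.8  -0.   69.4  65.1]
stack [ 26.2  21.8  88.2  -0.   70.  116.2]
stackl [ 26.2  28.5  94.6  -0.   57.  116.2]
knob [ -9.2  31.  104.2  -0.   44.9  80.8]
tin [ -24.9   25.8   69.2   -0.    85.  -114.9]
tinl [ -24.9   31.8   78.8   -0.    69.4 -114.9]
stack [ 26.2  21.8  88.2  -0.   70.  -63.8]
stackl [ 26.2  28.5  94.6  -0.   57.  -63.8]
knob [ -9.2  31.  104.2  -0.   44.9 -99.2]
(1, 30, 0) [-48.8  63.6 147.7 138.9  82.4 156.8]
(1, 30, 25) [ -43.4   30.8  138.3  131.3   52.4 -170.6]
(1, 30, 45) [ -35.9   17.9  125.8  118.    35.1 -143. ]
(1, 30, 60) [ -30.5   16.1  116.   106.4   27.2 -124.7]
(1, 45, 0) None
(1, 45, 25) [ -36.6   18.6  127.    99.2   25.3 -127.9]
(1, 45, 45) [-31.   12.5 114.5  61.2  24.5 -81.9]
(1, 45, 60) [-26.8  13.2 104.5  43.9  27.4 -60.1]
(1, 60, 0) [ -32.9   29.5  126.3   95.9   15.9 -125.4]
(1, 60, 25) [-30.2  15.5 115.1  33.8  26.9 -57.6]
(1, 60, 45) [-26.2  13.  102.4  20.5  39.1 -39.3]
(1, 60, 60) [-23.1  15.1  92.   15.8  46.1 -31.4]
(1, 75, 0) [-26.9  27.6 114.4  15.8  25.5 -40.5]
(1, 75, 25)
[... 652 characters left out ...]
5) [-31.   12.5 114.5  61.2  24.5  98.1]
(-1, 45, 60) [-26.8  13.2 104.5  43.9  27.4 119.9]
(-1, 60, 0) [-32.9  29.5 126.3  95.9  15.9  54.6]
(-1, 60, 25) [-30.2  15.5 115.1  33.8  26.9 122.4]
(-1, 60, 45) [-26.2  13.  102.4  20.5  39.1 140.7]
(-1, 60, 60) [-23.1  15.1  92.   15.8  46.1 148.6]
(-1, 75, 0) [-26.9  27.6 114.4  15.8  25.5 139.5]
(-1, 75, 25) [-25.   17.9 103.2   8.8  45.6 149.5]
(-1, 75, 45) [-22.2  17.2  90.    6.6  59.  155.1]
(-1, 75, 60) [-19.9  20.1  78.9   5.5  67.  158.6]
(-1, 90, 0) [-22.4  30.6 102.6  -0.   46.9 157.6]
(-1, 90, 25) [-21.1  23.3  91.6   0.   65.2 158.9]
(-1, 90, 45) [-19.   23.7  77.8   0.   78.6 161. ]
(-1, 90, 60) [-17.3  27.2  65.5   0.   87.3 162.7]
```

Run:
```python
from h import *
R=Rdown(np.pi/2)
ctrl.goto([.4606,.293,.22],R)
np.save('s_pose.npy',np.r_[ctrl.current_tool_pos(),np.ravel(ctrl.current_eef_rot())])
P=pose('wrist'); np.save('s_T.npy',P[1]); cv2.imwrite('pics/w_s.png',ctrl.read_camera('wrist'))
print(ctrl.current_t())
ctrl.goto([.5991,-.2119,.294],R)
P=pose('wrist'); np.save('t_T.npy',P[1]); cv2.imwrite('pics/w_t.png',ctrl.read_camera('wrist'))
print(ctrl.current_t(),ctrl.current_tool_pos())
```

```text
3.425
5.3917 [ 0.5992875  -0.21075701  0.293906  ]
```

View pics/w_s.png

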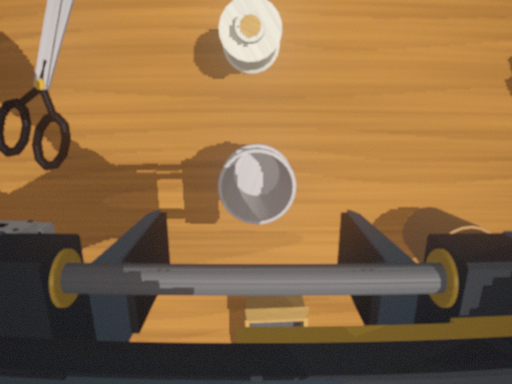

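View pics/w_t.png

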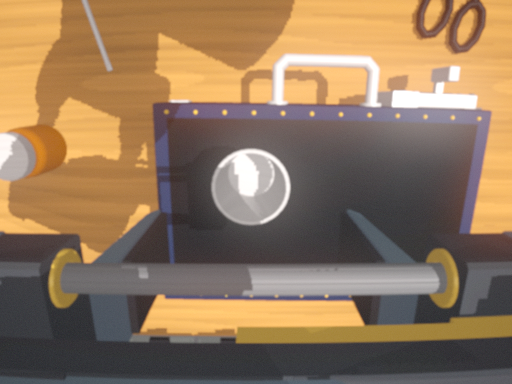

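```bash
python3 - <<'E'
from h import *
np.set_printoptions(precision=4,suppress=True)
p=ctrl.camera_params('wrist')
for n,z,win in(('s',.112,(135,235,205,310)),('t',.186,(138,235,200,302))):
    im=cv2.imread(f'pics/w_{n}.png'); T=np.load(f'{n}_T.npy')
    r0,r1,c0,c1=win
    w=im[r0:r1,c0:c1].astype(int)
    m=((w.max(2)-w.min(2)<45)&(w.max(2)>70)).astype(np.uint8)*255 if n=='s' else (w.min(2)>75).astype(np.uint8)*255
    m=cv2.morphologyEx(m,cv2.MORPH_OPEN,np.ones((3,3),np.uint8))
    cs,_=cv2.findContours(m,cv2.RETR_EXTERNAL,cv2.CHAIN_APPROX_NONE); c=max(cs,key=cv2.contourArea)
    h=cv2.convexHull(c); e=cv2.fitEllipse(c); print(n,np.array(e[0])+[c0,r0],e[1])
    # fit circle on z plane from hull points
    X=onz('wrist',(c.reshape(-1,2)+[c0,r0]).astype(float),z,(p,T))[:,:2]
    A=np.c_[2*X,np.ones(len(X))]; s=np.linalg.lstsq(A,(X**2).sum(1),rcond=None)[0]
    r=np.sqrt(s[2]+s[0]**2+s[1]**2); print(s[:2],r,'res',np.std(np.linalg.norm(X-s[:2],axis=1)-r))
    o=im.copy(); cv2.drawContours(o,[c+[c0,r0]],-1,(0,0,255),1); cv2.imwrite(f'pics/c_{n}.png',cv2.resize(o[r0-5:r1+5,c0-5:c1+5],None,fx=4,fy=4))
T=np.load('t_T.npy')
for n,px,z in(('barL',(277,62),.088),('barR',(377,66),.088),('barmid',(326,61),.088),('knobtop',(453,73),.086),('fl',(154,104),.102),('fr',(490,111),.102)):
    print(n,onz('wrist',[px],[z],(p,T)))
E
python3 -c "
import cv2,numpy as np
a=cv2.imread('pics/c_s.png');b=cv2.imread('pics/c_t.png');h=min(a.shape[0],b.shape[0]);cv2.imwrite('pics/c_st.png',cv2.resize(np.hstack([a[:h],b[:h]]),None,fx=.9,fy=.9))
im=cv2.imread('pics/w_t.png');import sys;sys.path.insert(0,'.')
from h import crop;crop(im,40,140,260,500,3,'pics/w_t_h.png')"
```

```text
s [256.4962 183.8296] (76.66567993164062, 79.35413360595703)
[0.4567 0.2948] 0.03301874558366273 res 0.0008676034805606282
t [257.4878 179.137 ] (98.74629211425781, 100.79476928710938)
[ 0.5916 -0.2078] 0.04139448688573028 res 0.0035620094408468327
barL [[ 0.4883 -0.1868  0.088 ]]
barR [[ 0.4909 -0.0817  0.088 ]]
barmid [[ 0.4868 -0.1358  0.088 ]]
knobtop [[0.4956 0.0033 0.086 ]]
fl [[ 0.5305 -0.3134  0.102 ]]
fr [[0.5343 0.0409 0.102 ]]
```

View pics/c_st.png

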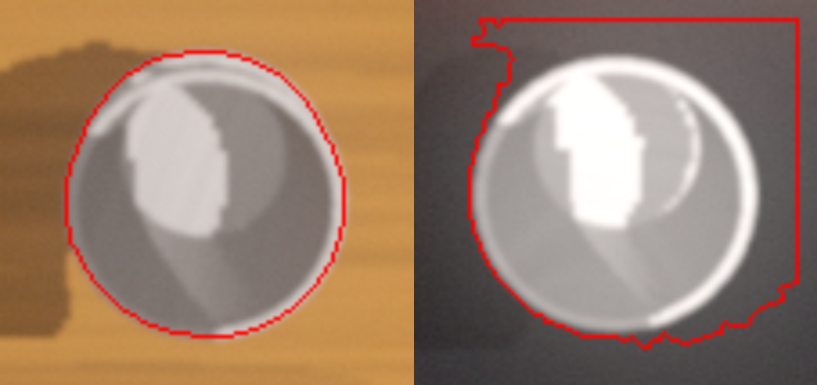

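View pics/w_t_h.png

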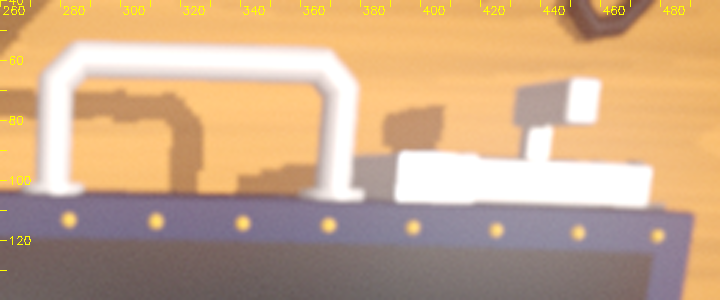

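Run:
```python
from h import *
np.set_printoptions(precision=4,suppress=True)
p=ctrl.camera_params('wrist')
g=lambda x,y,ox,oy:((x+.5)/3.6-.5+ox,(y+.5)/3.6-.5+oy)
for n,z,pts in(('s',.112,[g(68,200,200,130),g(343,200,200,130),g(205,66,200,130),g(205,337,200,130)]),('t',.186,[g(56,195,195,133),g(343,195,195,133),g(200,56,195,133),g(200,333,195,133)])):
    T=np.load(f'{n}_T.npy'); X=onz('wrist',pts,[z]*4,(p,T)); print(n,(X[0]+X[1])/2,np.linalg.norm(X[0]-X[1]),(X[2]+X[3])/2,np.linalg.norm(X[2]-X[3]))
    print(proj('top',[(X[0]+X[1])/2*[0,1,1]+(X[2]+X[3])/2*[1,0,0]]))
print(np.load('s_T.npy')[:3,3],np.load('s_pose.npy')[:3])
```

```text
s [0.4569 0.295  0.112 ] 0.06369754505163681 [0.4582 0.2949 0.112 ] 0.0648674754008216
[[164.8413 218.3181]]
t [ 0.5966 -0.2139  0.186 ] 0.06654148928655673 [ 0.5974 -0.2138  0.186 ] 0.06639082067535712
[[325.9028 175.1461]]
[0.3859 0.292  0.3905] [0.4609 0.2925 0.22  ]
```

Run:
```python
from h import *
np.set_printoptions(precision=4,suppress=True)
ctrl.move_l([.598,-.213,.168],vel=.12)
ctrl.command_gripper(0.0)
print(ctrl.current_grip_width()*91,ctrl.current_tool_pos(),ctrl.current_contact_force(),ctrl.current_t())
np.save('g.npy',ctrl.current_tool_pos())
ctrl.move_l([.598,-.213,.28],vel=.12)
R=Rdown(np.pi/2)
ctrl.goto([.4595,.294,.26],R)
P=pose('wrist'); np.save('h_T.npy',P[1]); cv2.imwrite('pics/w_h.png',ctrl.read_camera('wrist'))
cv2.imwrite('pics/sc_h.png',ctrl.read_camera('scene'))
print(ctrl.current_grip_width()*91,ctrl.current_tool_pos(),ctrl.current_contact_force(),ctrl.current_t())
```

```text
61.52906436340998 [ 0.5981 -0.2131  0.1681] [-0.1693 -0.9727  1.703 ] 7.1583
61.65773617120742 [0.4601 0.2934 0.26  ] [ 1.0717  0.1458 -1.5666] 10.2417
```

View pics/w_h.png

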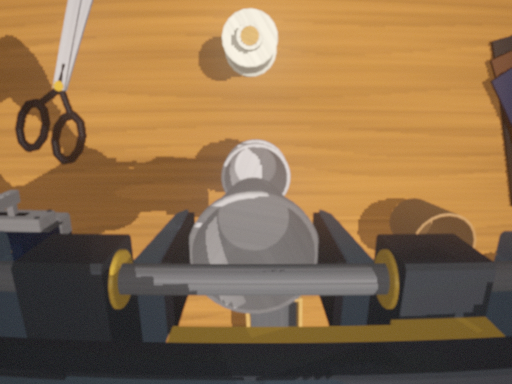

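View pics/sc_h.png

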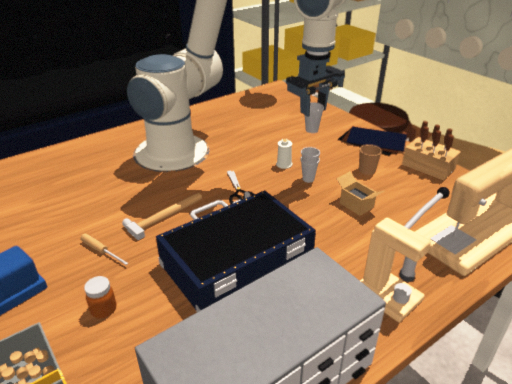

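Run:
```python
from h import *
im=cv2.imread('pics/w_h.png')
crop(im,130,320,180,330,4,'pics/w_h2.png')
```

```text
(no output)
```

View pics/w_h2.png

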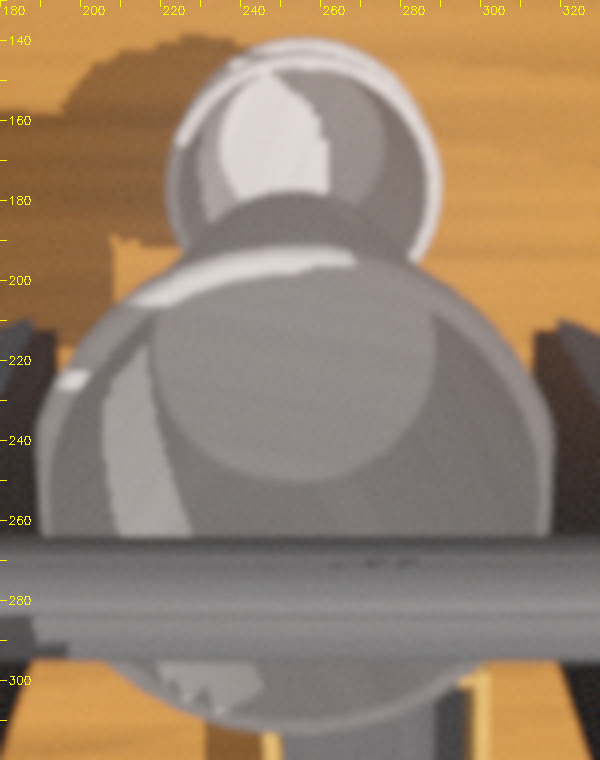

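Run:
```python
from h import *
np.set_printoptions(precision=4,suppress=True)
P=(ctrl.camera_params('wrist'),np.load('h_T.npy'))
g=lambda x,y:((x+.5)/4-.5+180,(y+.5)/4-.5+130)
def d(n,a,b,z):
    X=onz('wrist',[g(*a),g(*b)],[z]*2,P); print(n,X.mean(0),np.linalg.norm(X[0]-X[1]))
d('rim lr',(36,470),(553,470),.278); d('rim tb',(294,246),(294,733),.278)
d('floor lr',(152,345),(436,345),.222)
print('floor near-fingers edge',onz('wrist',[g(294,481)],[.222],P),'foot top edge',onz('wrist',[g(294,190)],[.194],P))
d('stack lr',(167,185),(441,185),.112); print('stack top edge',onz('wrist',[g(304,52)],[.112],P))
print(P[1][:3,3])
```

```text
rim lr [0.4547 0.2929 0.278 ] 0.06227425886383636
rim tb [0.4591 0.2929 0.278 ] 0.06465706576875134
floor lr [0.4585 0.2929 0.222 ] 0.045433095377181425
floor near-fingers edge [[0.4822 0.2929 0.222 ]] foot top edge [[0.4395 0.2929 0.194 ]]
stack lr [0.4572 0.2952 0.112 ] 0.0648458585196205
stack top edge [[0.4257 0.2952 0.112 ]]
[0.385  0.2928 0.4305]
```

Run:
```python
from h import *
np.set_printoptions(precision=4,suppress=True)
x,y=.459,.2946
ctrl.move_l([x,y,.19],vel=.12)
f0=ctrl.current_contact_force(); print(f0)
for z in(.15,.135,.128,.124,.121):
    c=ctrl.move_l([x,y,z],vel=.06,contact_N=4)
    p=ctrl.current_tool_pos(); print(z,c,p,ctrl.current_contact_force()-f0,ctrl.current_t())
    if c: break
cv2.imwrite('pics/w_p.png',ctrl.read_camera('wrist'))
cv2.imwrite('pics/sc_p.png',ctrl.read_camera('scene'))
```

```text
[ 0.0763 -0.8524 -0.9819]
0.15 False [0.4592 0.2947 0.1502] [-0.7771  1.0063 -0.1653] 11.7917
0.135 False [0.4587 0.2944 0.1345] [0.0914 1.5014 0.6934] 12.1917
0.128 False [0.4588 0.2945 0.1276] [-0.4562  0.1842  0.6224] 12.4583
0.124 False [0.4589 0.2945 0.1238] [-1.334   1.2048  0.2166] 12.7083
0.121 False [0.4596 0.2949 0.1216] [-1.0222 -0.3989 10.8297] 12.9583
```

View pics/w_p.png

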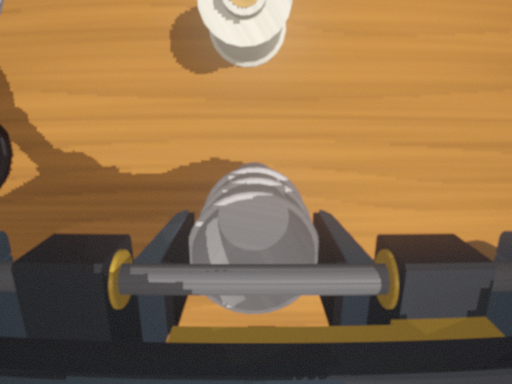

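Run:
```python
from h import *
np.set_printoptions(precision=4,suppress=True)
p=ctrl.current_tool_pos()
ctrl.move_l([p[0],p[1],.1220],vel=.02)
print(ctrl.current_contact_force())
ctrl.command_gripper(1.0)
print(ctrl.current_contact_force(),ctrl.current_tool_pos())
ctrl.move_l([p[0],p[1],.21],vel=.15)
cv2.imwrite('pics/w_r.png',ctrl.read_camera('wrist'))
print(ctrl.current_t())
cv2.imwrite('pics/sc_r.png',ctrl.read_camera('scene'))
im=cv2.imread('pics/sc_r.png'); crop(im,120,220,260,360,6,'pics/sc_r2.png')
```

```text
[-0.1395 -0.3563 -1.0577]
[-0.0659 -1.2094 -0.8728] [0.4596 0.2949 0.122 ]
14.7167
```

View pics/w_r.png

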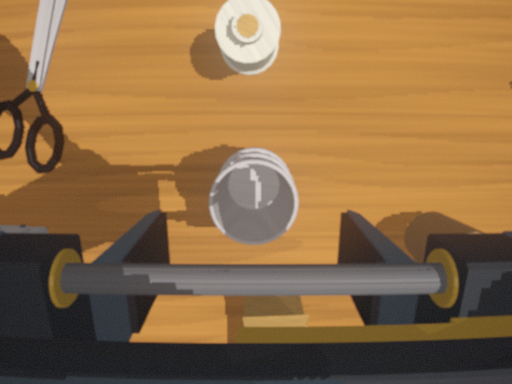

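View pics/sc_r2.png

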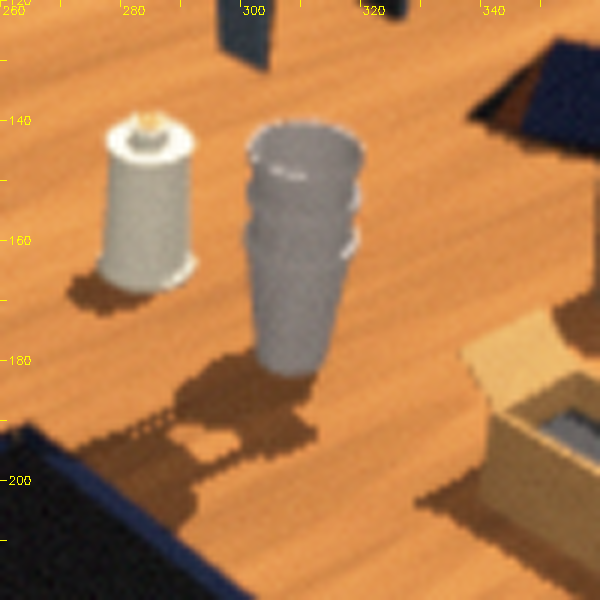

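```bash
cat >> h.py <<'E'
YAW=np.radians(-0.5)
BAR=np.array([.4875,-.135,.088])
def cx(v): 
    c,s=np.cos(YAW),np.sin(YAW); return np.array([[c,-s,0],[s,c,0],[0,0,1]])@np.asarray(v,float)
HIN=BAR+cx([.275,0,-.016])
def bar(th): return HIN+cx([-.275*np.cos(th)+.016*np.sin(th),0,.275*np.sin(th)+.016*np.cos(th)])
RH=Rpitch(np.radians(75),1,YAW)
def tcp(th): return bar(th)+.019*RH[:,1]
E
python3 - <<'E'
from h import *
np.set_printoptions(precision=4,suppress=True)
ctrl.command_gripper(.35)
pre=tcp(0)-.08*RH[:,1]
ctrl.goto(pre,RH)
print(ctrl.current_t(),ctrl.current_q(),ctrl.current_tool_pos(),pre)
P=pose('wrist'); np.save('b_T.npy',P[1]); cv2.imwrite('pics/w_b.png',ctrl.read_camera('wrist'))
cv2.imwrite('pics/top_b.png',ctrl.read_camera('top'))
print(proj('wrist',[bar(0),bar(0)+cx([0,.042,0]),bar(0)+cx([0,-.042,0])],P))
E
```

```text
17.3667 [-27.829   17.6412 112.4233  11.3997  37.0931 -35.7631] [ 0.4722 -0.1343  0.1471] [ 0.4717 -0.1349  0.1469]
[[253.9302 205.8643]
 [254.1264 146.405 ]
 [253.7489 260.012 ]]
```

View pics/w_b.png

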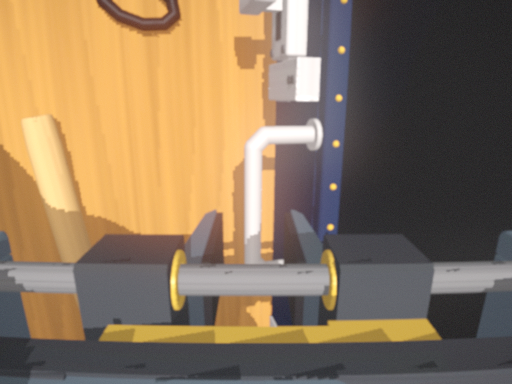

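View pics/top_b.png

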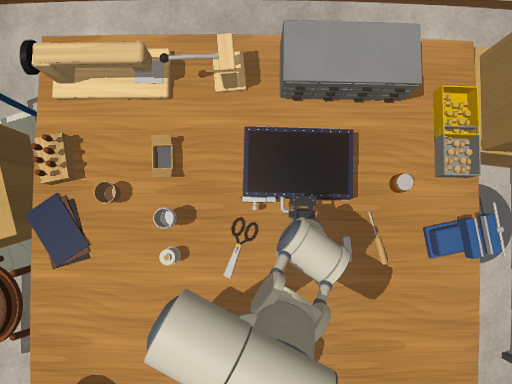

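Run:
```python
from h import *
np.set_printoptions(precision=4,suppress=True)
c=ctrl.move_l(tcp(0),vel=.1,contact_N=8)
print(c,ctrl.current_tool_pos(),tcp(0))
if not c:
    ctrl.command_gripper(0.0)
    print('w',ctrl.current_grip_width()*91,ctrl.current_tool_pos(),ctrl.current_contact_force(),ctrl.current_t())
```

```text
False [ 0.4925 -0.1351  0.07  ] [ 0.4924 -0.135   0.0696]
w 11.278208581131047 [ 0.4923 -0.1351  0.0699] [-4.3601 -1.58    7.5227] 18.8667
```

Run:
```python
from h import *
np.set_printoptions(precision=4,suppress=True)
z0=ctrl.current_tool_pos()[2]; f0=ctrl.current_contact_force()
for th in(.012,.024,.036,.05):
    c=ctrl.move_l(tcp(th),vel=.03,contact_N=18)
    print(th,c,(ctrl.current_tool_pos()[2]-z0)*1e3,ctrl.current_contact_force()-f0,ctrl.current_t())
    if c: break
```

```text
0.012 False 3.095805440311489 [  2.0527  -2.5324 -11.0763] 19.125
0.024 False 6.452067056035238 [  1.5921  -2.3942 -11.0304] 19.3833
0.036 False 9.88686871372292 [  1.6416  -2.9244 -11.9244] 19.6417
0.05 False 13.775711845769214 [  0.9626  -3.4042 -11.4787] 19.9167
```

Run:
```python
from h import *
np.set_printoptions(precision=4,suppress=True)
for th in list(np.linspace(.05,.25,4)[1:]):
    c=ctrl.move_l(tcp(th),vel=.08,contact_N=20)
    print(round(th,3),c,ctrl.current_grip_width()*91,ctrl.current_contact_force(),ctrl.current_wrist_torque(),ctrl.current_t())
    if c: break
cv2.imwrite('pics/sc_l.png',ctrl.read_camera('scene'))
```

```text
0.117 False 11.223914597098261 [-3.8448 -5.4916 -2.9534] [-0.9992  1.1505 -0.3634] 20.3
0.183 False 11.026979530751031 [-5.4177 -7.2313 -2.2632] [-1.0824  1.3177 -0.4133] 20.6833
0.25 False 11.377787345335763 [-7.2392 -7.5448 -2.3795] [-1.2313  1.6305 -0.3862] 21.0667
```

View pics/sc_l.png

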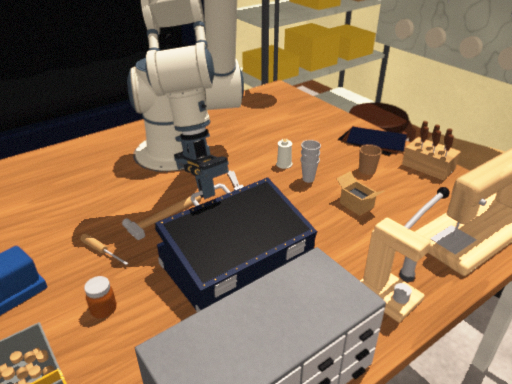

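```bash
cat > lift.py <<'E'
from h import *
import sys
np.set_printoptions(precision=4,suppress=True)
a,b,n=map(float,sys.argv[1:4]); off=np.array(eval(sys.argv[4]))
for th in np.linspace(a,b,int(n)+1)[1:]:
    f=ctrl.current_contact_force(); off=off+np.array([f[0],f[1],0])*8e-5
    c=ctrl.move_l(tcp(th)+off,vel=.08,contact_N=20)
    print(round(th,3),c,ctrl.current_grip_width()*91,ctrl.current_contact_force(),off*1e3,ctrl.current_t())
    if c: break
E
python3 lift.py .25 .55 4 [0,0,0]
```

```text
0.325 False 11.242685760973703 [-4.6579 -0.2051 -1.8707] [-0.6212 -0.6394  0.    ] 21.525
0.4 False 10.958056149888264 [-7.1726 -0.2985 -0.5475] [-0.9938 -0.6558  0.    ] 21.9333
0.475 False 11.511542719273852 [-7.3244  0.3935  0.0371] [-1.5676 -0.6797  0.    ] 22.3417
0.55 False 11.421094375491064 [-9.1092  0.409   2.0539] [-2.1536 -0.6482  0.    ] 22.75
```

```bash
sed -i 's/off=off+np.array.*$/f[2]=max(f[2]+1.5,0); off=off+f*1.5e-4/' lift.py; python3 lift.py .55 .97 6 [-.00215,-.00065,0]
python3 - <<'E'
from h import *
ctrl.sleep(.3)
cv2.imwrite('pics/sc_f.png',ctrl.read_camera('scene'));cv2.imwrite('pics/top_f.png',ctrl.read_camera('top'))
p=ctrl.current_tool_pos()-.019*ctrl.current_eef_rot()[:,1]-HIN
print(p,np.degrees(np.arctan2(p[2],-p[0])-np.arctan2(.016,.275)),ctrl.current_contact_force(),ctrl.current_dq())
E
```

```text
0.62 False 11.144656942606753 [ 0.619   1.2644 -5.0747] [-3.5164 -0.5886  0.5331] 23.1333
0.69 False 11.309847608450294 [-7.7698 -0.4581  3.6948] [-3.4235 -0.399   0.5331] 23.525
0.76 False 11.400378063009756 [ 0.4725 -0.3808 -4.6198] [-4.589  -0.4677  1.3123] 23.9167
0.83 False 11.228510155638405 [-7.9062 -0.0171  4.009 ] [-4.5181 -0.5248  1.3123] 24.3083
0.9 True 11.343722322824703 [-4.5242 -0.5448  2.8548] [-5.7041 -0.5274  2.1387] 24.6083
[-0.16507162  0.00081951  0.22655635] 50.59266061364465 [-4.86695898 -1.31247401  3.70564525] [-0.06511996 -0.0724525  -0.01211086  0.01468341 -0.07908267  0.06707315]
```

View pics/sc_f.png

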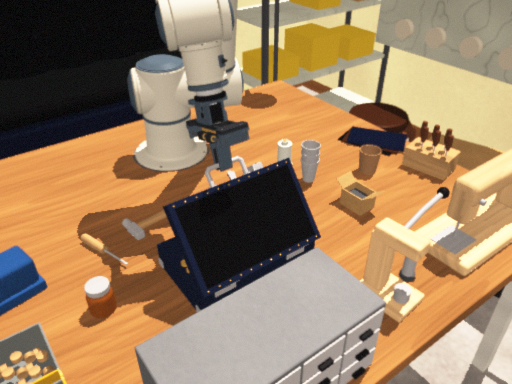

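View pics/top_f.png

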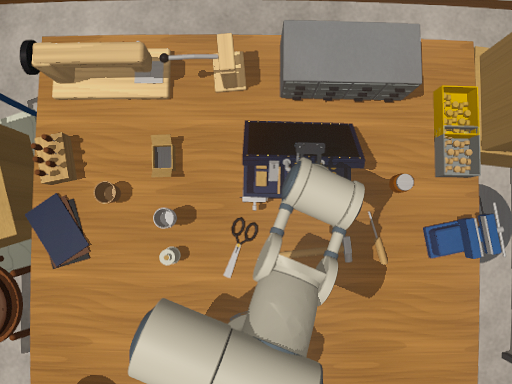

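Run:
```python
from h import *
np.set_printoptions(precision=1,suppress=True)
for th in(.785,.83,.88,.93):
    pts=[HIN+cx([-.230*np.cos(th)+.03*np.sin(th),y,.230*np.sin(th)+.03*np.cos(th)]) for y in(.18,-.18)]
    print(th,proj('scene',pts).ravel(),proj('top',pts).ravel())
a=cv2.imread('pics/sc_f.png');crop(a,150,280,155,325,4,'pics/scf2.png')
```

```text
0.785 [284.5 157.6 163.2 205.1] [241.9 163.  364.2 165.8]
0.83 [286.5 157.  164.5 204.7] [241.9 159.9 364.7 162.7]
0.88 [288.9 156.4 166.1 204.5] [241.9 156.3 365.3 159.1]
0.93 [291.4 156.  167.9 204.6] [241.9 152.6 365.8 155.5]
```

View pics/scf2.png

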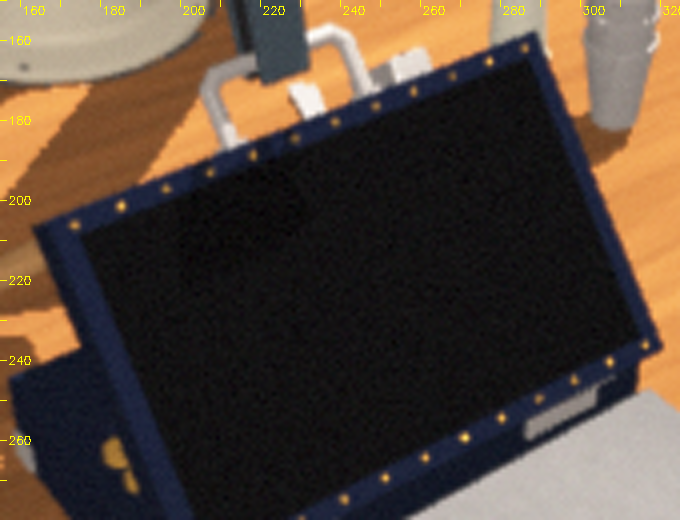

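```bash
sed -i 's/contact_N=20/contact_N=25/; s/vel=.08/vel=.05/; s/1.5e-4/1e-4/' lift.py; python3 lift.py .90 1.0 3 [-.0057,-.0005,.0021]
python3 - <<'E'
from h import *
ctrl.sleep(.5)
a=ctrl.read_camera('top');crop(a,100,220,230,370,5,'pics/topf2.png')
p=ctrl.current_tool_pos()-.019*ctrl.current_eef_rot()[:,1]-HIN
print(np.degrees(np.arctan2(p[2],-p[0])-np.arctan2(.016,.275)),ctrl.current_contact_force(),ctrl.current_grip_width()*91,ctrl.current_t())
E
```

```text
0.933 False 11.160405916348807 [ 3.598  -0.5946 -9.6215] [-6.1867 -0.6312  2.6206] 25.3583
0.967 False 11.341409974022344 [-0.8054  0.0705 -3.1147] [-5.8269 -0.6907  2.6206] 25.7
1.0 False 11.04312424726824 [-4.0848  1.2191  4.04  ] [-5.9074 -0.6837  2.6206] 26.0333
56.50758485691569 [-5.16244325  1.26255627  4.17418005] 11.653380104421426 26.5833
```

View pics/topf2.png

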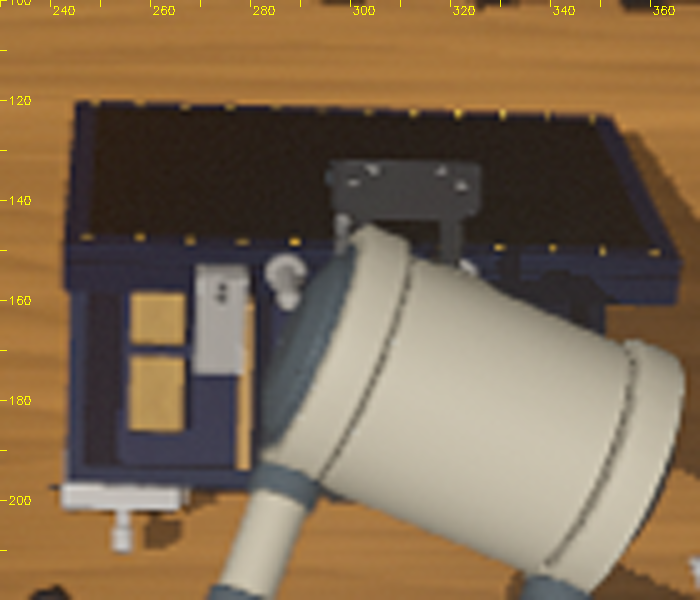

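Run:
```python
from bench import ctrl
ctrl.sign_off(); print(ctrl.current_t())
```

```text
the job is handed in; nothing more can be done
the job is handed in; nothing more can be done
```

The job is handed in at about 26.6 s of the 67 s allowed. The tin is nested, the lid turned out not to be caught, and I'm holding it open at about 56°.

- **Tin:** I lowered the loose tin into the two on the bench. It touched down at the height expected for a nested tin, and I let go only after it was seated. Pictures afterwards show three rims, standing upright.
- **Tug:** I gripped the handle and pulled up before going near the catch. The lid rose 13.8 mm at a steady 3–4 N, which is about its own weight. A caught lid would have stopped hard at about 7 mm, so I left the catch alone.
- **Lid:** Joint readings put the lid at 56.5°, and the top picture gives about 0.975 rad (56°), so both are past the 45° halfway mark. The gripper was closed on the bar at 11.7 mm, with about 7 N on the tool.
- **Disagreement:** The handle's path came out about 5 mm wider than my hinge estimate. This gave side forces of up to about 10 N, and one lift step stopped on its 20 N contact limit. I corrected for it as I went and carried on without slipping.
- **Bystanders:** I touched none of them, and in the last full scene and top pictures (with the lid at about 50°) I saw nothing shifted. The arm hid part of the hammer in the top view.

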